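# Throw the ribbon winder's lever into the pinned notch

## Robot

A 6-joint arm with a two-finger parallel gripper is mounted at the origin on a cart in front of the work surface, level with it; the furniture and walls round the work are solid. World frame = base frame: x ahead of the robot, y to its left, z up, the work surface at z = 0. Lengths are in m, angles in rad, forces in N, time in s.
With the tool pointing down it reaches from about 0.35 to 0.975 m from the base axis. Payload 7.1 kg.
Tool frame: the origin (TCP) lies at the very end of the fingers, on their centre line; the grasp point (between the pads) lies 19 mm behind it; z points along the fingers, y is the direction in which the jaws open and shut (so a half turn about z gives the same grasp; the last joint's range is limited). The gripper opens to 88 mm and grips with 3 to 60 N. Pads are 20 mm wide; open, the fingers measure 115 mm over their backs; the gripper's body (75 mm by 178 mm) begins 61 mm behind the grasp point.
Start: joints at [1.133, 0.423, 1.63, -0, 1.089, -0.019], TCP at [0.254, 0.571, 0.223] pointing down, gripper open.
Joint ranges: [-3, 3], [-0.9, 2.11], [0.09, 2.58], [-1.31, 4.45], [0.11, 2.69], [-2.54, 2.54]. Speed limits (rad/s): [2.39, 2.39, 3.01, 3.14, 3.14, 3.14].

## Interface

Orientations are given as [roll, pitch, yaw] about the fixed x, y, z axes, in that order (R = Rz(yaw) Ry(pitch) Rx(roll)).
In Python, from bench import get_state, snapshot, hand_in gives the robot as it stands.
- The arm moves only by the tool jog_arm, never from a script. Its argument "deltas" is a list of rows, each a list of 5 numbers: the finger opening in mm, from 0 to 87.8, then the shift along the tool's x, y, z in mm, then the turn about the tool's z in rad. In form: [[jaw, dx, dy, dz, spin], ...]. A call has 1 to 10 rows; each row shifts and turns the commanded pose from where the row before left it, along the tool's axes as they then stand; what a row does not reach is not made up. A row lasts 1/10 s, in which the tool goes at most 50 mm and 8.59 degrees, less where a joint would pass 70% of its speed; a pose out of reach is approached as far as the arm can. A call with a gripper value outside its range is refused whole. The fingers move at their own pace and stop on an object; "newtons" is the grip in N (left out, the last holds). Time passes only in rows, so rows that do not move let the fingers close. It gives the time, the measured TCP pose, the force and the opening at its end, in the units of the state.
- get_state(): the state, without advancing time (a new reading comes with each control period).
- snapshot(name): name is "side" or "top" or "wrist"; returns a dict with "frame" (400x640x3 uint8, red, green, blue), "depth" (400x640 float32, m along the optical axis (not along the pixel's ray), 0 where there is no reading), "K" (3x3 intrinsics, pixels), "eye" and "rotation" of the camera in the world. Camera axes: x right, y up, looking along -z (the intrinsics and any distortion apply to the point x, -y, -z); pixel columns grow to the right and rows downward; lengths in m; the calibration is good to about 2 mm. A picture is of the moment at which its call begins.
- hand_in(): hands the job in, once; it reports no verdict.
The state is a dict: "time_s": time; "joints": joint angles; "joint_vel": joint speeds; "effort": joint torques, N m; "tcp_pos": TCP position; "orientation": TCP orientation; "force": force on the tool from outside, world axes, zero at the start; "moment": the same for the moment, N m; "gripper_width": finger opening in m.
Only numpy, scipy, OpenCV 4.12 (cv2) and the standard library are available. Lean on these libraries where they do the work, as an engineer would, in place of code of your own. Each camera call takes 0.05 s, during which the arm holds its last target.

## Task

The ribbon winder on the counter is in neutral. Press its thumb lever down, swing it across to the notch marked by the tall index pin, and let it spring fully up into that notch. Leave the other things on the counter where they are.

Things in the scene. Friction and masses are not known exactly. Their poses are not given: they have to be found in the camera images.
- winder: Fixed grey ribbon winder on a wooden plinth 210 x 260 x 16 mm, all within 185 mm of its vertical pivot axis; a wooden reel on its rear half reaches 168 mm up. Origin: on the counter, directly below the lever's pivot. Its curved front faces its own -x (towards the robot), z is up.
- rim (a point): Middle of the front rim, 120 mm in front of the pivot axis, 88 mm up. Along the rim, 113 to 127 mm from the axis and 76 to 100 mm up, hang six steel teeth. The wide middle gap is neutral. Four notches (gaps 15 mm wide) are centred at lever angles -0.60, -0.34, +0.34, +0.60 rad; teeth 12 to 16 mm wide stand on both sides of each. Axes as the winder's.
- selector (a joint): Swing of the lever about the winder's vertical axis, range -0.70 to 0.70 rad. At angle t it points along (-cos t, -sin t) in the winder's frame; positive is towards the winder's -y. Light friction (0.12 N m), no spring. Fully up in neutral it swings freely within 0.13 rad of 0, in a notch it has about 0.02 rad of play either way; the teeth keep it from leaving sideways.
- thumb_lever (a joint): How far the lever is pressed down, rad: 0 fully up, 0.13 bottom stop. It tilts about a level axis through the pivot, 80 mm up: the pad sinks 1.8 mm per 0.01 rad. Its spring pushes up with about 3 N at the pad at the top and 6.5 N at the bottom. Its round bar, 10 mm thick, passes below the teeth only beyond about 0.08 rad; under a tooth it reads about 0.075, caught half-way on a tooth edge 0.02 to 0.07.
- lever_pad (a point): Centre of the upper face of the lever's black thumb pad, 180 mm from the pivot axis, 88 mm above the counter when up. The pad is 44 mm long (along the lever) with an upright cheek on either side, 24 mm higher than the pad and 10 mm thick, 54 mm clear between them for a fingertip to press and push sideways. z is the pad's normal (up), -x points outwards along the lever.
- lever_line (a point): Point on the centre line of the lever's bar, 100 mm from the pivot axis; with the lever at the middle of a notch it lies right below that notch's hole.
- index_top (a point): Top of the index pin: a slim upright steel pin with a round head, 12 mm thick, 28 mm tall, fixed on the winder's top rim 100 mm from the pivot axis, right behind the notch it marks; its top is 138 mm above the counter. The other three notches have only low flat plugs (12 mm wide, 4 mm high).
- soap_block_0: Bystander, loose: small kraft soap carton, 45 x 63 x 26 mm; origin at the centre of its underside.
- candle_small: Bystander, loose: white candle glass with black lid, 65 x 65 x 73 mm; origin at the centre of its underside.
- tag_bundle: Bystander, loose: bundle of kraft gift tags, 103 x 84 x 9 mm; origin at the centre of its underside.
- felt_heart_0: Bystander, loose: white felt heart, 89 x 83 x 15 mm; origin at the centre of its underside.
- balm_tin: Bystander, loose: low glass jar with black lid, 59 x 59 x 41 mm; origin at the centre of its underside.
- tape_roll: Bystander, loose: roll of brown tape lying flat, 96 x 95 x 25 mm; origin at the centre of its underside.

How it is judged:
By the outcome, as a careful person would: the job done as asked, in the order asked, and still so for the second after the job is handed in, with the robot touching nothing.
It also fails if it takes over 45 s, if anything falls off the work surface, if the arm or the gripper's body presses on something with over 40 N, if the wrist force passes 120 N, or if a joint passes its speed limit or range.

## Working session

There is one attempt and no reset: what is moved stays moved. The work goes in short steps, Python scripts to look and compute and a tool call to move; the robot and the scene stay as the last step left them, time stands still between calls to the robot, and variables do not carry over. Pictures are saved under pics/ and viewed, and the job is handed in when it is done.

Besides the shell and the picture viewer there is one more tool, called after "Request:" by a JSON object that holds its "method" and its "body". jog_arm: Moves the arm, as the interface text tells. Its arguments: {"type":"object","properties":{"deltas":{"type":"array"},"newtons":{"type":"number"}},"required":["deltas"]}

```bash
mkdir -p pics; cat > h.py <<'E'
import numpy as np,cv2
from bench import get_state,snapshot,hand_in
def grab(n,tag):
    s=snapshot(n); np.savez(f'{tag}.npz',**s); cv2.imwrite(f'pics/{tag}.png',s['frame'][:,:,::-1]); return s
def load(tag): return dict(np.load(f'{tag}.npz'))
def pt(s,u,v,d=None,z=None):
    K=s['K']; x=np.array([(u-K[0,2])/K[0,0],(v-K[1,2])/K[1,1],1.]); r=s['rotation']@np.array([x[0],-x[1],-1.])
    if z is not None: d=(z-s['eye'][2])/r[2]
    if d is None: d=s['depth'][int(v),int(u)]
    return s['eye']+r*d
def proj(s,p):
    c=s['rotation'].T@(np.array(p)-s['eye']); c=s['K']@np.array([c[0],-c[1],-c[2]]); return c[:2]/c[2]
E
python3 - <<'E'
from h import *
for n in ['top','side','wrist']:
    s=grab(n,n+'0'); print(n,s['eye'],s['K'][0,0])
    print([k for k in s])
print(get_state())
E
```

```text
top [0.46073543 0.17208419 0.96523878] 392.5038691578366
['frame', 'depth', 'K', 'eye', 'rotation']
side [ 0.49854775 -0.5863376   0.55693993] 425.23959871708126
['frame', 'depth', 'K', 'eye', 'rotation']
wrist [0.19443856 0.59592743 0.38542655] 310.3284434762415
['frame', 'depth', 'K', 'eye', 'rotation']
{'time_s': 0.15, 'joints': array([ 1.13298024e+00,  4.23670624e-01,  1.63048951e+00,  4.74990733e-06,
        1.08862423e+00, -1.89523188e-02]), 'joint_vel': array([ 0.0008262 , -0.00151097, -0.00317003,  0.00167459,  0.00202122,
        0.001066  ]), 'effort': array([-1.05921412e-03, -5.44978702e+01, -2.73919398e+01,  6.43261475e-02,
        2.03839276e-02, -7.98189990e-05]), 'tcp_pos': array([0.25396716, 0.57060277, 0.22208676]), 'orientation': array([-3.14040124e+00, -2.67892704e-05,  2.72272666e+00]), 'force': array([-0.46117189,  0.71492979,  0.20958184]), 'moment': array([-0.00149165,  0.00462627, -0.01193661]), 'gripper_width': 0.08765743994657706}
```

View pics/top0.png

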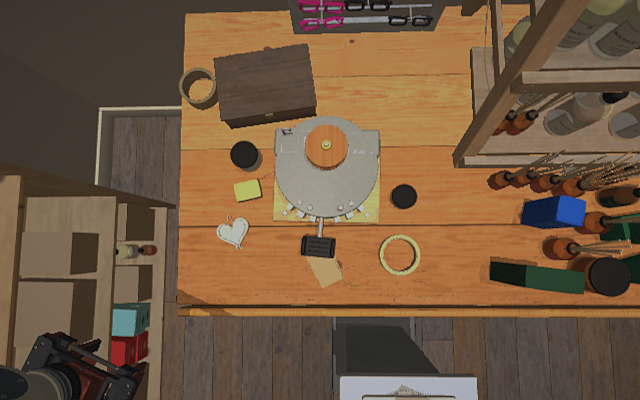

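View pics/side0.png

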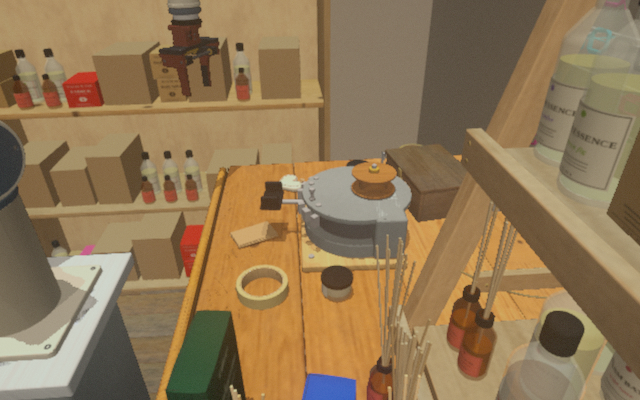

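View pics/wrist0.png

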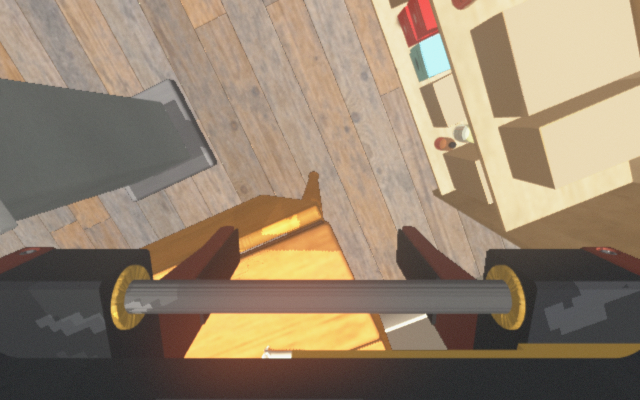

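```bash
python3 - <<'E'
from h import *
t=load('top0');s=load('side0')
for o,(d,u0,v0,w,hh,k) in {'zt':(t,265,110,125,160,5),'zs':(s,250,155,170,115,4.7)}.items():
    cv2.imwrite(f'pics/{o}.png',cv2.resize(d['frame'][v0:v0+hh,u0:u0+w,::-1],None,fx=k if o=='zs' else 3.7,fy=k if o=='zs' else 3.7,interpolation=cv2.INTER_CUBIC))
cv2.imwrite('pics/zt2.png',cv2.resize(t['frame'][185:265,265:385,::-1],None,fx=6.6,fy=6.6,interpolation=cv2.INTER_CUBIC))
E
```

```text
(no output)
```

View pics/zt2.png

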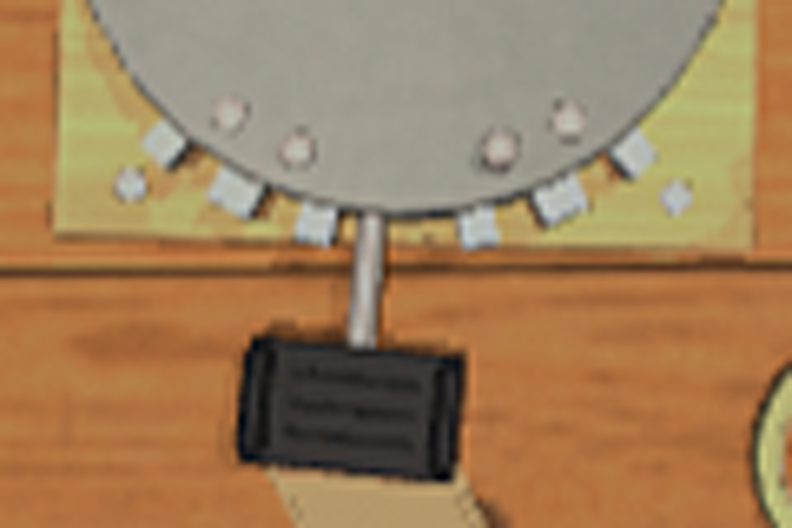

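View pics/zs.png

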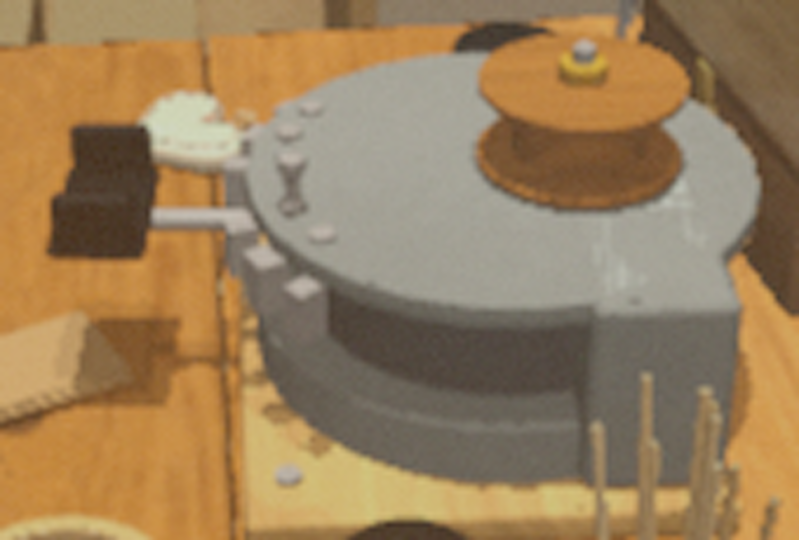

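View pics/zt.png

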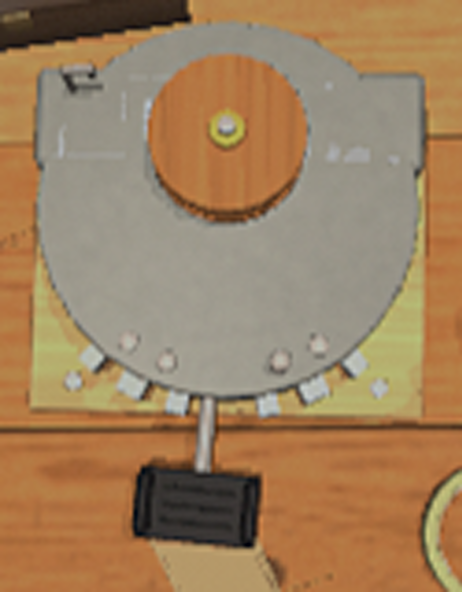

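```bash
python3 - <<'E'
from h import *
t=load('top0');s=load('side0')
f=lambda u,v:(265+(u+.5)/6.6-.5,185+(v+.5)/6.6-.5)
obs=[(-.6,f(230,112),.114,.1),(-.34,f(297,148),.114,.1),(.34,f(499,148),.138,.1),(.6,f(569,118),.114,.1)]
W=[];L=[]
for a,px,z,r in obs:
    p=pt(t,*px,z=z); W.append(p[:2]); L.append([-r*np.cos(a),-r*np.sin(a)]); print(a,p)
W=np.array(W);L=np.array(L)
def fit(W,L):
    a=W-W.mean(0);b=L-L.mean(0)
    th=np.arctan2((b[:,0]*a[:,1]-b[:,1]*a[:,0]).sum(),(a*b).sum())
    R=np.array([[np.cos(th),-np.sin(th)],[np.sin(th),np.cos(th)]]); o=W.mean(0)-R@L.mean(0)
    return th,o,W-(L@R.T+o)
print(fit(W,L))
# side
g=lambda u,v:(250+(u+.5)/4.7-.5,155+(v+.5)/4.7-.5)
for q,z in [((312,106),.114),((288,130),.114),((290,158),.138),((322,233),.114)]: print('side',pt(s,*g(*q),z=z))
print('hub',pt(t,*((265+226/3.7),(110+125/3.7)),z=.168))
print('pad',[pt(t,*f(*q),z=.112) for q in [(258,400),(448,415)]],pt(t,*f(352,408),z=.088),pt(t,*f(352,408)))
# plinth corners
print([pt(t,*f(*q),z=.016) for q in [(55,235),(752,248)]])
E
```

```text
Traceback (most recent call last):
  File "h.py", line 8, in pt
    if z is not None: d=(z-s['eye'][2])/r[2]
                                        ~^^^
IndexError: invalid index to scalar variable.
```

```bash
python3 - <<'E'
from h import *
for n in ['top0','side0']:
    t=load(n);print(t['rotation'],t['eye'],t['K'])
E
```

```text
[ 0.11015106  0.04005208 -1.57457639] [0.46073543 0.17208419 0.96523878] [[392.50386916   0.         316.30883498]
 [  0.         392.50386916 199.99277101]
 [  0.           0.           1.        ]]
[ 1.03729201  0.01718042 -0.07019437] [ 0.49854775 -0.5863376   0.55693993] [[425.23959872   0.         315.03919184]
 [  0.         425.23959872 196.05103647]
 [  0.           0.           1.        ]]
```

```bash
python3 - <<'E'
x=open('h.py').read()
x=x.replace("def load(tag): return dict(np.load(f'{tag}.npz'))","""from scipy.spatial.transform import Rotation as Ro
def load(tag):
    s=dict(np.load(f'{tag}.npz')); s['rotation']=Ro.from_euler('xyz',s['rotation']).as_matrix(); return s""")
x=x.replace("return s\nfrom","return load(tag)\nfrom")
open('h.py','w').write(x)
E
cat > m.py <<'E'
from h import *
t=load('top0');s=load('side0')
f=lambda u,v:(265+(u+.5)/6.6-.5,185+(v+.5)/6.6-.5)
obs=[(-.6,f(230,112),.114,.1),(-.34,f(297,148),.114,.1),(.34,f(499,148),.138,.1),(.6,f(569,118),.114,.1)]
W=[];L=[]
for a,px,z,r in obs:
    p=pt(t,*px,z=z); W.append(p[:2]); L.append([-r*np.cos(a),-r*np.sin(a)]); print(a,p)
W=np.array(W);L=np.array(L)
def fit(W,L):
    a=W-W.mean(0);b=L-L.mean(0)
    th=np.arctan2((b[:,0]*a[:,1]-b[:,1]*a[:,0]).sum(),(a*b).sum())
    R=np.array([[np.cos(th),-np.sin(th)],[np.sin(th),np.cos(th)]]); o=W.mean(0)-R@L.mean(0)
    return th,o,W-(L@R.T+o)
print(fit(W,L))
# side
g=lambda u,v:(250+(u+.5)/4.7-.5,155+(v+.5)/4.7-.5)
S=np.array([pt(s,*g(*q),z=z) for q,z in [((312,106),.114),((288,130),.114),((290,158),.138),((322,233),.114)]]); print('side',S); print(fit(S[:,:2],L))
print('hub',pt(t,*((265+226/3.7),(110+125/3.7)),z=.168))
print('pad',[pt(t,*f(*q),z=.112) for q in [(258,400),(448,415)]],pt(t,*f(352,408),z=.088),pt(t,*f(352,408)))
print('plinth',[pt(t,*f(*q),z=.016) for q in [(55,235),(752,248)]])
E
python3 m.py
```

```text
-0.6 [0.5519728  0.24280059 0.114     ]
-0.34 [0.53983057 0.22059375 0.114     ]
0.34 [0.53711572 0.15446652 0.138     ]
0.6 [0.54908353 0.13082703 0.114     ]
(np.float64(-0.03022252328977217), array([0.6328648 , 0.18450057]), array([[-1.02363116e-04, -6.32438354e-04],
       [ 1.90461571e-04, -8.91108231e-05],
       [-5.08930987e-04,  4.50623886e-04],
       [ 4.20832532e-04,  2.70925292e-04]]))
side [[0.55142817 0.24426764 0.114     ]
 [0.53871171 0.22192143 0.114     ]
 [0.53585194 0.1532855  0.138     ]
 [0.5474169  0.13015859 0.114     ]]
(np.float64(-0.036767913302593706), array([0.63169695, 0.18415857]), array([[ 1.33395167e-04,  6.49081048e-04],
       [ 6.30133595e-07,  9.71155258e-04],
       [-4.07367153e-04, -1.01243151e-03],
       [ 2.73341852e-04, -6.07804794e-04]]))
hub [0.66633285 0.18295195 0.168     ]
pad [array([0.45714243, 0.23367136, 0.112     ]), array([0.45204953, 0.17146426, 0.112     ])] [0.45425272 0.20370592 0.088     ] [0.45425799 0.20368022 0.08871298]
plinth [array([0.51741316, 0.3155486 , 0.016     ]), array([0.51110795, 0.06022239, 0.016     ])]
```

Request:
{"method": "jog_arm", "body": {"deltas": [[10, 0, 0, 0, -0.1], [10, 0, 0, 0, -0.11], [10, 0, 0, 0, -0.1], [10, -20, -28, 0, 0], [10, -25, -36, 0, 0], [10, -25, -36, 0, 0], [10, -25, -36, 0, 0], [10, -25, -36, 0, 0], [10, -25, -36, 0, 0], [10, -25, -36, 0, 0]], "newtons": 10}}

```text
time_s: 1.15
tcp_pos: [0.3971, 0.3083, 0.2226]
orientation: [-3.142, 0.0, 3.033]
force: [0.6, -0.2, 0.0]
gripper_width: 0.012
```

```bash
cat > g.py <<'E'
import sys
from h import *
# tool displacement to world goal
def delta(goal,yaw=None):
    st=get_state(); R=Ro.from_euler('xyz',st['orientation']).as_matrix()
    print(st['time_s'],st['tcp_pos'].round(4),'yaw',st['orientation'][2].round(4),'F',st['force'].round(2),'w',round(st['gripper_width'],4))
    print('d mm',(R.T@(np.array(goal)-st['tcp_pos'])*1000).round(1))
if __name__=='__main__': delta([float(a) for a in sys.argv[1:4]])
E
python3 g.py .4543 .2037 .15
```

```text
1.15 [0.3971 0.3083 0.2226] yaw 3.033 F [ 0.56 -0.19  0.01] w 0.012
d mm [-68.2 -97.8  72.6]
```

Request:
{"method": "jog_arm", "body": {"deltas": [[10, -22, -32, 0, 0], [10, -22, -32, 10, 0], [10, -20, -28, 20, 0], [10, -4, -6, 20, 0], [10, 0, 0, 15, 0], [10, 0, 0, 0, 0]]}}

```text
time_s: 1.75
tcp_pos: [0.4524, 0.204, 0.1558]
orientation: [-3.14, -0.004, 3.032]
force: [0.1, 0.3, 0.2]
gripper_width: 0.0101
```

```bash
python3 - <<'E'
from h import *
for n in ['top','side','wrist']: grab(n,n+'1')
s=load('side1'); u,v=proj(s,get_state()['tcp_pos']); print(u,v, get_state()['tcp_pos'])
u=int(u);v=int(v);cv2.imwrite('pics/zs1.png',cv2.resize(s['frame'][v-60:v+60,u-80:u+80,::-1],None,fx=5,fy=5,interpolation=cv2.INTER_CUBIC))
E
```

```text
270.0114492572031 169.33876518942625 [0.45381804 0.20549341 0.15820052]
```

View pics/zs1.png

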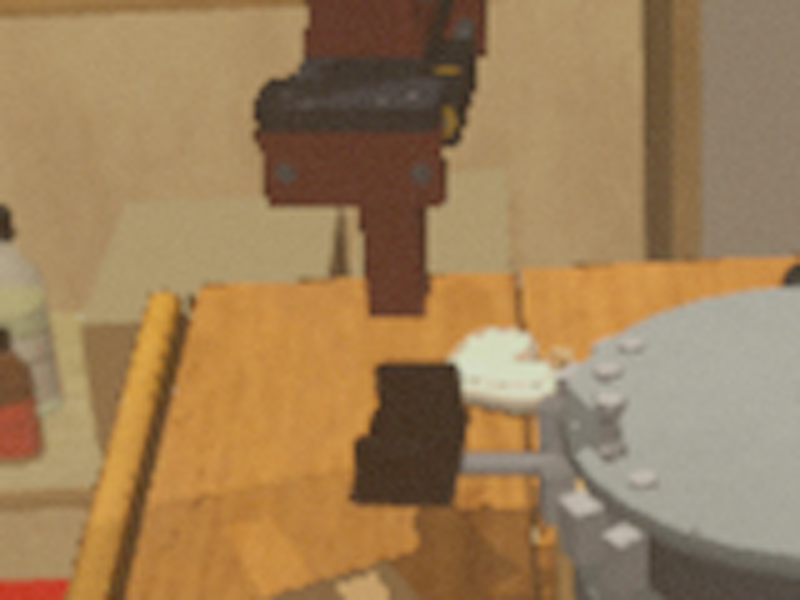

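View pics/wrist1.png

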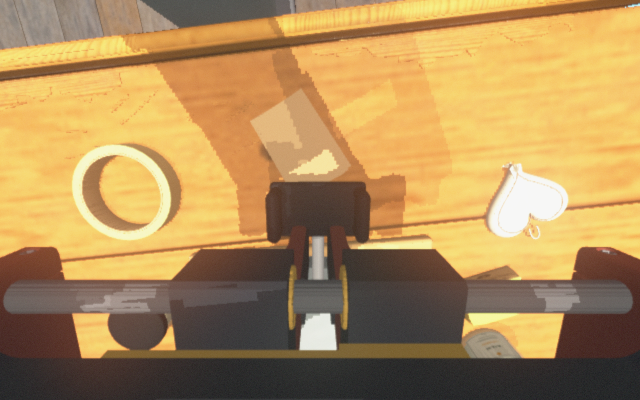

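View pics/top1.png

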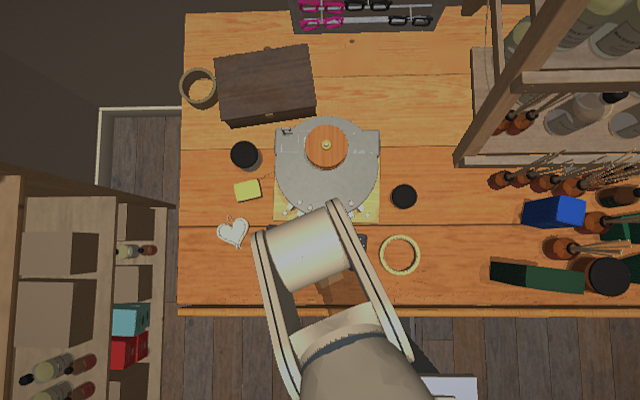

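```bash
python3 g.py .4543 .2037 .095
```

```text
1.9 [0.4538 0.2055 0.1582] yaw 3.0332 F [-0.79  0.65 -0.04] w 0.0102
d mm [-0.6 -1.7 63.2]
```

Request:
{"method": "jog_arm", "body": {"deltas": [[10, -0.5, -1.5, 15, 0], [10, 0, 0, 20, 0], [10, 0, 0, 18, 0], [10, 0, 0, 10, 0], [10, 0, 0, 0, 0], [10, 0, 0, 0, 0]]}}

```text
time_s: 2.5
tcp_pos: [0.4543, 0.204, 0.0954]
orientation: [3.141, 0.001, 3.033]
force: [0.7, -0.6, 1.3]
gripper_width: 0.0101
```

```bash
python3 g.py .4543 .2037 .069;python3 - <<'E'
from h import *
for n in ['side','wrist']: grab(n,n+'2')
s=load('side2');u=270;v=185;cv2.imwrite('pics/zs2.png',cv2.resize(s['frame'][v-60:v+60,u-80:u+80,::-1],None,fx=5,fy=5,interpolation=cv2.INTER_CUBIC))
s=load('wrist2');cv2.imwrite('pics/zw2.png',cv2.resize(s['frame'][140:380,170:470,::-1],None,fx=2.5,fy=2.5,interpolation=cv2.INTER_CUBIC))
E
```

```text
2.5 [0.4543 0.204  0.0954] yaw 3.0332 F [ 0.67 -0.61  1.3 ] w 0.0101
d mm [ 0.  -0.3 26.4]
```

View pics/zs2.png

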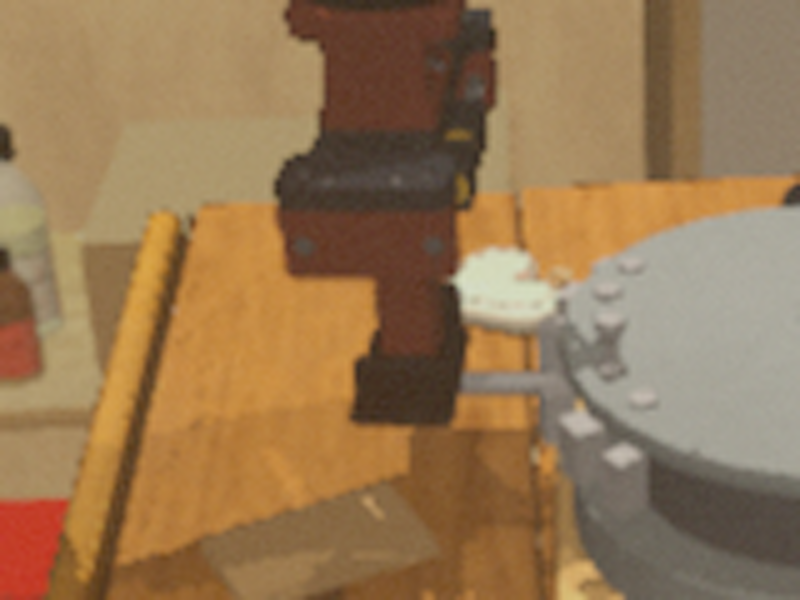

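View pics/zw2.png

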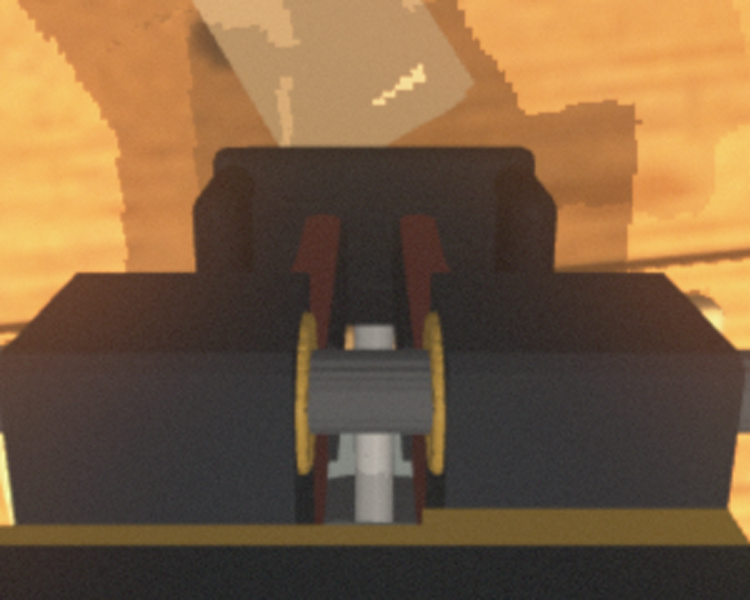

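Request:
{"method": "jog_arm", "body": {"deltas": [[16, 0, 0, 5, 0], [20, 0, 0, 5, 0], [24, 0, 0, 5, 0], [26, 0, 0, 4, 0], [26, 0, 0, 4, 0], [26, 0, 0, 3, 0], [26, 0, 0, 0, 0], [26, 0, 0, 0, 0]]}}

```text
time_s: 3.4
tcp_pos: [0.4545, 0.2037, 0.0687]
orientation: [3.141, 0.001, 3.033]
force: [0.4, -0.6, 5.9]
gripper_width: 0.026
```

```bash
python3 g.py .4543 .2037 .069;python3 - <<'E'
from h import *
for n in ['side','wrist']: grab(n,n+'3')
s=load('side3');u=270;v=185;cv2.imwrite('pics/zs3.png',cv2.resize(s['frame'][v-60:v+60,u-80:u+80,::-1],None,fx=5,fy=5,interpolation=cv2.INTER_CUBIC))
s=load('wrist3');cv2.imwrite('pics/zw3.png',cv2.resize(s['frame'][140:380,170:470,::-1],None,fx=2.5,fy=2.5,interpolation=cv2.INTER_CUBIC))
E
```

```text
3.4 [0.4545 0.2037 0.0687] yaw 3.0328 F [ 0.41 -0.62  5.91] w 0.026
d mm [ 0.2 -0.1 -0.3]
```

View pics/zs3.png

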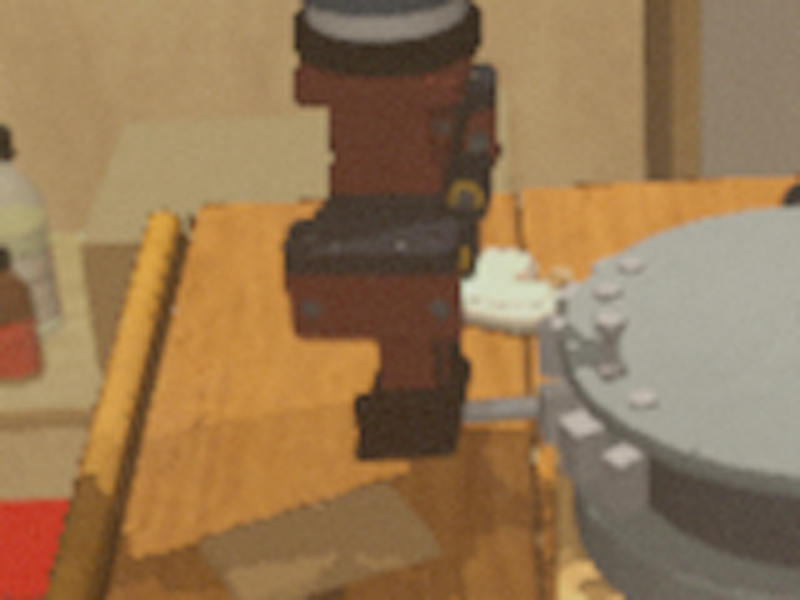

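View pics/zw3.png

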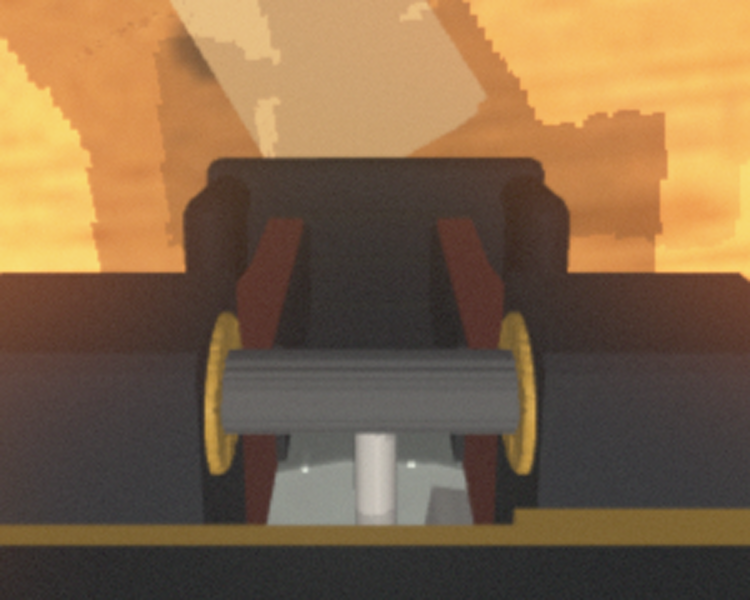

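Request:
{"method": "jog_arm", "body": {"deltas": [[28, -0.1, -3.6, 0, -0.02], [28, -0.1, -5.4, 0, -0.03], [28, -0.1, -7.2, 0, -0.04], [28, -0.1, -7.2, 0, -0.04], [28, -0.1, -7.2, 0, -0.04], [28, -0.1, -7.2, 0, -0.04]]}}

```text
time_s: 4.1
tcp_pos: [0.4547, 0.166, 0.0689]
orientation: [3.141, 0.002, -3.039]
force: [2.0, 1.3, 6.7]
gripper_width: 0.0281
```

```bash
python3 g.py .4607 .130 .069
```

```text
4.1 [0.4547 0.166  0.0689] yaw -3.0387 F [1.96 1.31 6.7 ] w 0.0281
d mm [ -2.3 -36.4  -0.1]
```

Request:
{"method": "jog_arm", "body": {"deltas": [[28, -0.1, -7.2, 0, -0.04], [28, -0.1, -7.2, 0, -0.04], [28, -0.1, -7.2, 0, -0.04], [28, -0.1, -7.2, 0, -0.04], [28, -0.1, -5.4, 0, -0.03], [28, 0, -2.7, 0, -0.015], [28, 0, 0, 0, 0], [28, 0, 0, 0, 0]]}}

```text
time_s: 4.9
tcp_pos: [0.4625, 0.1299, 0.0691]
orientation: [-3.141, 0.003, -2.836]
force: [2.6, 0.6, 5.5]
gripper_width: 0.0277
```

```bash
cat > look.py <<'E'
import sys
from h import *
k=sys.argv[1]
for n in ['side','wrist','top']: grab(n,n+k)
s=load('side'+k);u=290;v=200;cv2.imwrite(f'pics/zs{k}.png',cv2.resize(s['frame'][v-60:v+60,u-80:u+80,::-1],None,fx=5,fy=5,interpolation=cv2.INTER_CUBIC))
s=load('wrist'+k);cv2.imwrite(f'pics/zw{k}.png',cv2.resize(s['frame'][140:380,170:470,::-1],None,fx=2.5,fy=2.5,interpolation=cv2.INTER_CUBIC))
E
python3 g.py .4607 .130 .069;python3 look.py 4
```

```text
4.9 [0.4625 0.1299 0.0691] yaw -2.8356 F [2.58 0.59 5.48] w 0.0277
d mm [1.7 0.6 0.1]
```

View pics/zs4.png

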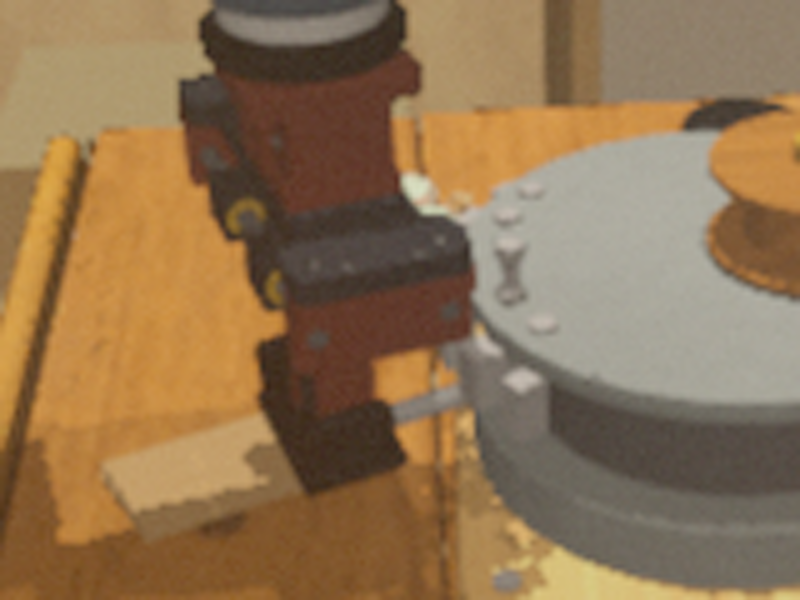

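View pics/zw4.png

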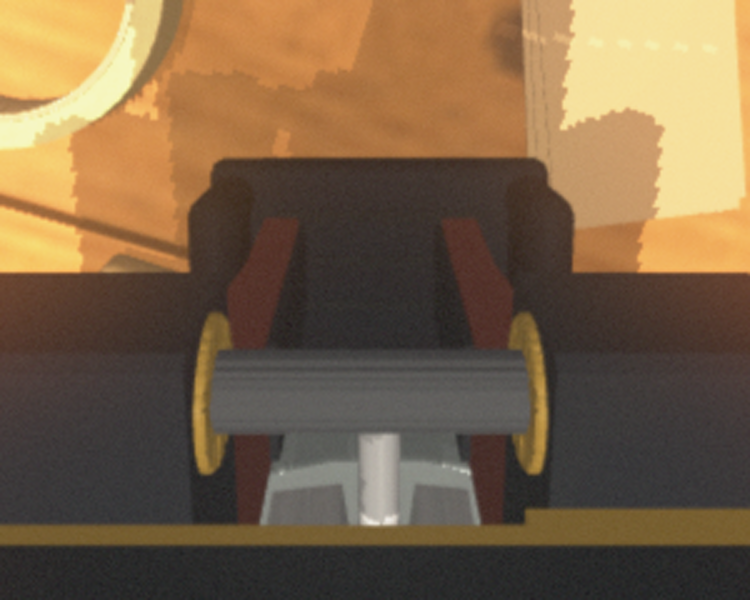

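View pics/top4.png

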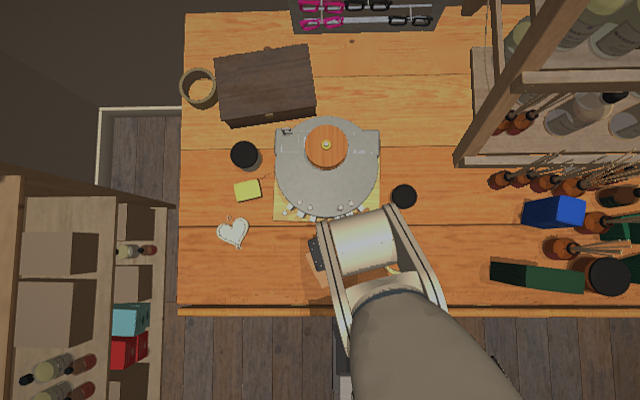

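Request:
{"method": "jog_arm", "body": {"deltas": [[28, 0, 0, -3, 0], [28, 0, 0, -3, 0], [28, 0, 0, -3, 0], [28, 0, 0, -2, 0], [28, 0, 0, -2, 0], [28, 0, 0, 0, 0], [28, 0, 0, 0, 0]]}}

```text
time_s: 5.75
tcp_pos: [0.4611, 0.1298, 0.0817]
orientation: [3.142, 0.0, -2.835]
force: [3.2, 1.3, 3.4]
gripper_width: 0.0281
```

```bash
python3 g.py .4607 .130 .084;python3 look.py 5
```

```text
5.75 [0.4611 0.1298 0.0817] yaw -2.8354 F [3.17 1.31 3.43] w 0.0281
d mm [ 0.3  0.3 -2.3]
```

View pics/zw5.png

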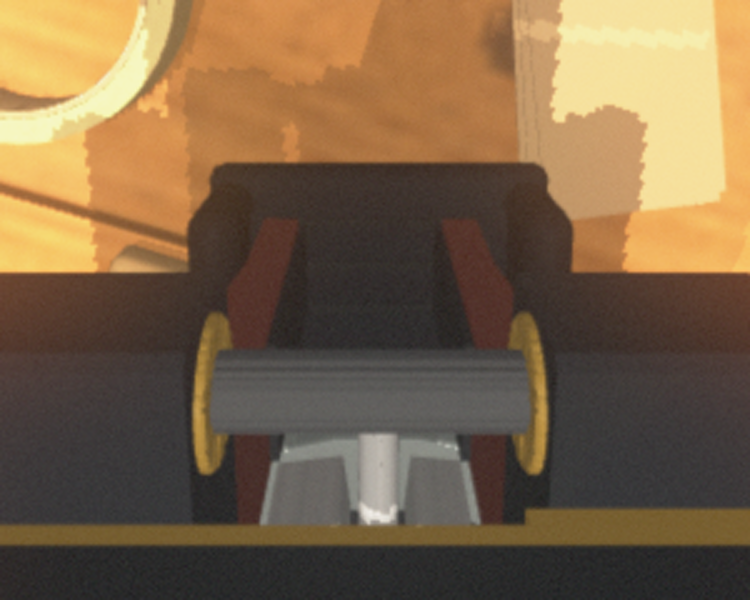

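Request:
{"method": "jog_arm", "body": {"deltas": [[28, 0, 0, -2, 0], [28, 0, 0, -2, 0], [28, 0, 0, -2, 0], [26, 0, 0, -2, 0], [24, 0, 0, -2, 0], [20, 0, 0, 0, 0], [18, 0, 0, 0, 0], [18, 0, 0, -10, 0], [18, 0, 0, -20, 0], [18, 0, 0, -20, 0]]}}

```text
time_s: 6.9
tcp_pos: [0.4606, 0.1297, 0.1425]
orientation: [3.142, -0.001, -2.835]
force: [-0.2, -0.9, -0.5]
gripper_width: 0.0182
```

Request:
{"method": "jog_arm", "body": {"deltas": [[18, 10, 0, -30, 0], [18, 30, 0, -30, 0], [18, 30, 0, -20, 0], [18, 30, 0, 0, 0], [18, 10, 0, 0, 0], [18, 0, 0, 0, 0], [18, 0, 0, 0, 0]]}}

```text
time_s: 7.6
tcp_pos: [0.3572, 0.0969, 0.2219]
orientation: [-3.142, 0.001, -2.835]
force: [-0.1, 0.0, -0.7]
gripper_width: 0.0179
```

```bash
python3 g.py .4607 .130 .084;python3 look.py 6
```

```text
7.6 [0.3572 0.0969 0.2219] yaw -2.8354 F [-0.07  0.02 -0.71] w 0.0179
d mm [-108.5    0.4  138. ]
```

View pics/zs6.png

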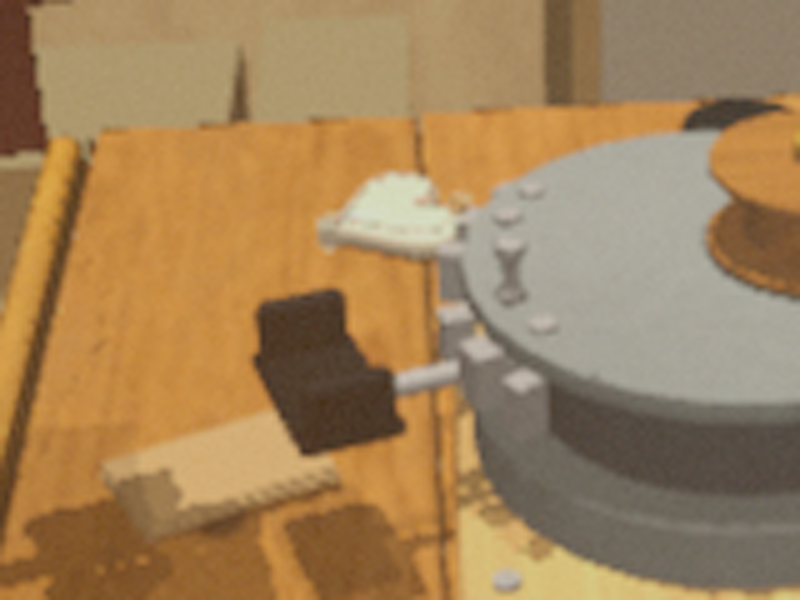

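View pics/top6.png

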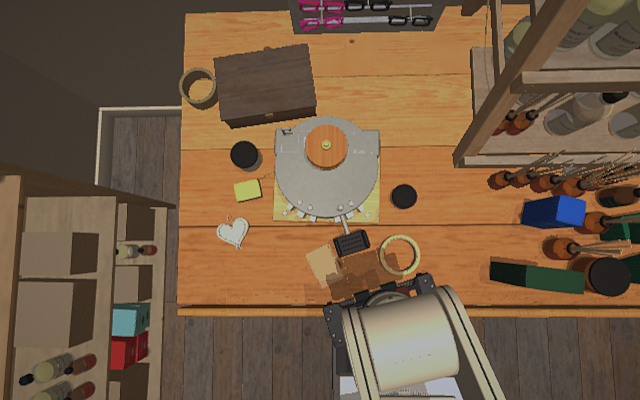

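View pics/wrist6.png

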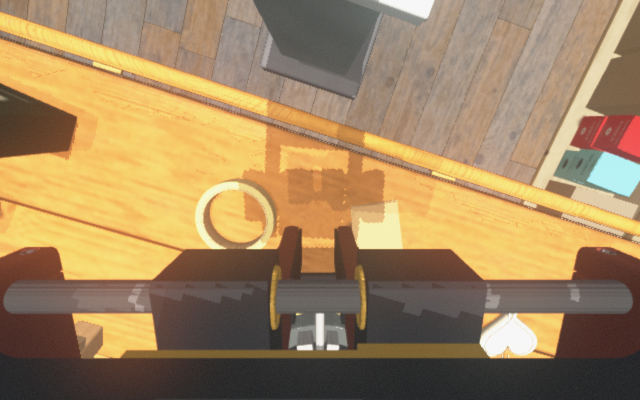

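```bash
python3 - <<'E'
from h import *
t=load('top6');cv2.imwrite('pics/zt6.png',cv2.resize(t['frame'][185:265,265:385,::-1],None,fx=6.6,fy=6.6,interpolation=cv2.INTER_CUBIC))
m=(t['frame'].max(2)<75)[225:262,325:375]; v,u=np.nonzero(m); c=(u.mean()+325,v.mean()+225); p=pt(t,*c,z=.1)
print(c,p,pt(t,*c),'t',np.arctan2(.1844-p[1],.6323-p[0])+.033)
for uu in (345,348,351,354,357): print(pt(t,uu,242))
a=load('top0')['frame'].astype(int);d=np.abs(a-t['frame']).max(2)
for n,(x,y,w,h) in dict(tape=(375,228,50,50),heart=(212,212,42,42),soap=(230,175,35,30),candle=(225,138,38,35),tin=(385,180,36,32)).items(): print(n,(d[y:y+h,x:x+w]>40).mean().round(3))
E
```

```text
(np.float64(351.2130637636081), np.float64(242.88024883359253)) [0.46171385 0.13041297 0.1       ] [0.46172967 0.12973911 0.08600836] t 0.33950627555199564
[0.46372313 0.14352425 0.08722933]
[0.46369771 0.13687419 0.08704436]
[0.46367435 0.13019593 0.08624202]
[0.46363975 0.12369636 0.08882276]
[0.46361455 0.11706349 0.08859439]
tape 0.244
heart 0.0
soap 0.0
candle 0.0
tin 0.0
```

View pics/zt6.png

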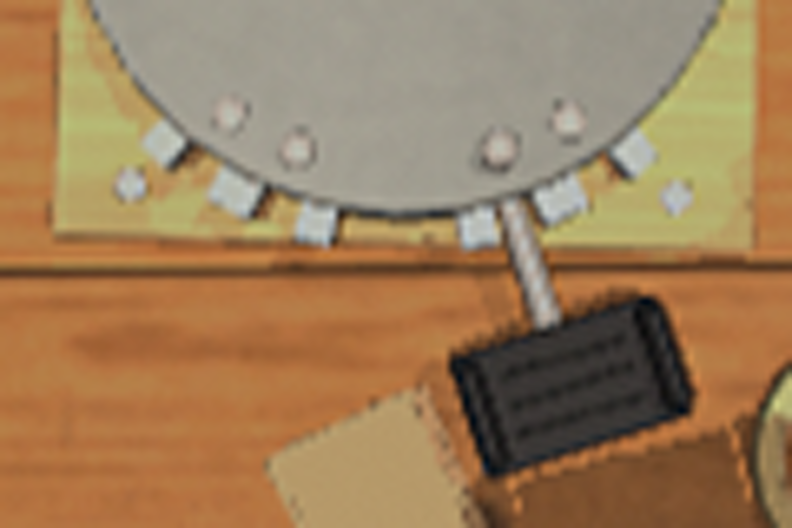

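```bash
python3 -c "
from bench import hand_in
print(hand_in())"
```

```text
the job is handed in; nothing more can be done
None
```

I pressed the thumb lever down, swung it to the notch marked by the index pin at +0.34 rad, and let it spring up there. I then drew the arm clear and handed the job in at about 7.7 s.

- **Press:** the lever went to about 0.107 rad with 5.9 N on the fingers, clear of the teeth. A wrist picture showed the bar centred in the gap before I released it.
- **Final position:** the lever measured 0.340 rad in the last top view. The pad height read about 0.086–0.089 m, against 0.088 m when fully up. The top picture shows the bar between the teeth, right in front of the pin.
- **Robot:** it was touching nothing, with force readings below 1 N.
- **Bystanders:** the heart, soap, candle and balm tin showed no change between the first and last top pictures. The tape roll's patch differed in 24% of its pixels. I put that down to the arm and its shadow in that part of the picture, and its visible edge had not moved. I checked the tag bundle only by eye, and it looked unmoved.

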